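Pack the knife case from the slanted knife block

TASK

Pack the knife case to take along: slide open its lid (it has no handle; press on it and slide), draw the wood-handled paring knife and the black-handled honing steel out of the slanted knife block and lay them flat in the case, lengthwise, one on each side of the divider - lay them in, don't drop them. Then slide the lid fully shut, leaving the red-handled knife in its slot and the other things on the worktop where they stand.

Things in the scene. Friction and masses are not known exactly. Their poses are not given: they have to be found in the camera images.
- knife_block: dark wooden knife block, fixed, 156 wide (its y) x 133 x 120 mm high; origin on the worktop under its middle, z up. Slots 25 x 7 mm, 100 deep, lean 55 degrees from vertical: draw things out by 90 mm along (-0.819, 0, 0.574) of its frame (their own -x). Used slots' mouths: x = -44, y = -50, 0 or 50, z = 105 mm; which thing is in which varies
- paring_knife: paring knife with a light wooden handle with three rivets, 182 mm long, about 90 g. Its handle points to its own -x, blade to +x, flat side to z; origin on the centre line at the shoulder between them. Handle 96 mm long, 24 to 26 wide (y), 18 to 20 thick (z); blade 86 mm long, 20 mm wide, 3.5 mm thick. In the block its -x axis points up and out along the slot
- honing_steel: flat dark honing steel, black handle with a small hanging ring, about 90 g. Its handle points to its own -x, blade to +x, flat side to z; origin on the centre line at the shoulder between them. Handle 96 mm long, 24 to 26 wide (y), 18 to 20 thick (z); ring to x = -106 mm; steel 88 mm long, 19 mm wide, 4.5 mm thick. In the block its -x axis points up and out along the slot
- red_knife: knife with a red handle, otherwise the same as the paring knife; it stays in its slot
- case: light wooden case, fixed, 238 (its x) x 152 (y) x 53 mm high; origin on the worktop under its middle, z up. Inside 220 x 134 mm, blue floor 8 mm up, walls 9 mm; divider rib 6 mm thick, 10 high, lengthwise in the middle. 3 mm lips on the long walls overhang the lid's edges by 4 mm; the -x end wall is 41 mm high, so the lid passes over it
- case_bay_a (a point): centre of the floor of one bay of the case, at y = +35 mm in the case's frame, 8 mm above the worktop; axes as the case's
- case_bay_b (a point): centre of the floor of the other bay, at y = -35 mm in the case's frame; axes as the case's
- case_lid (a joint): the case's medium-brown wooden sliding lid, no handle: metres slid toward the case's -x; 0 fully shut, 0.205 fully open (stops at both). Stays where left; about 1.5 N moves it. Fully open, it leaves the inside clear from x = -95 to 110 mm of the case. 229 x 134 x 6.5 mm, top 49 mm above the worktop, lying 4 mm under the rims of the long walls
- lid_grip (a point): centre of a thin black rubber grip strip (26 x 70 mm, long way across the case) on the lid's top near its closing (+x) end; moves with the lid. Press down here (or elsewhere on the lid) with 5 to 20 N and slide
- honey_jar: small honey jar with a green cap, 68 mm across, 84 mm high, between block and case; origin at its underside's centre
- yellow_mug: yellow mug, 78 mm across, 113 mm with the handle, 102 mm high; origin at its underside's centre
- timer: kitchen timer with a red top, 61 mm across, 49 mm high; origin at its underside's centre
- fork: small steel fork lying flat along its x axis, 204 x 28 x 18 mm; origin at its underside's centre
- food_tin: food tin, 76 mm across, 110 mm high; origin at its underside's centre
- green_mug: green mug, 88 mm across, 125 mm with the handle, 98 mm high; origin at its underside's centre

How it is judged:
By the outcome, as a careful person would: the job done as asked, in the order asked, and still so for the second after the job is handed in, with the robot touching nothing.
It also fails if it takes over 72 s, if anything falls off the work surface, if the arm or the gripper's body presses on something with over 40 N, if the wrist force passes 120 N, or if a joint passes its speed limit or range.

ROBOT

A 6-joint arm with a two-finger parallel gripper is mounted at the origin on a cart in front of the work surface, level with it; the furniture and walls round the work are solid. World frame = base frame: x ahead of the robot, y to its left, z up, the work surface at z = 0. Lengths are in m, angles in degrees, forces in N, time in s.
With the tool pointing down it reaches from about 0.25 to 0.725 m from the base axis. Payload 9.7 kg.
Tool frame: the origin (TCP) lies at the very end of the fingers, on their centre line; the grasp point (between the pads) lies 19 mm behind it (bot.hold_point_z is the distance from the TCP to the grasp point, in m); z points along the fingers, y is the line along which they close (so a half turn about z gives the same grasp; the last joint's range is limited). The gripper opens to 85 mm and grips with 20 to 120 N. Pads are 22 mm wide; open, the fingers measure 114 mm over their backs; the gripper's body (76 mm by 85 mm) begins 54 mm behind the grasp point. The pads swing forward as they close: fully open they stand 13 mm farther back than shut.
Start: joints at [-67.036, 4.979, 10.078, 95.1, 0, 90], TCP at [0.215, -0.506, 0.231] pointing down, gripper open.
Joint ranges: [-179.16, 179.16], [-48.56, 103.87], [-65.8, 70.77], [-126.05, 130.52], [-82.76, 87.17], [-180, 180]. Speed limits (degrees/s): [127.2, 127.2, 147.25, 180, 180, 180].

INTERFACE

Orientations are given as [roll, pitch, yaw] about the fixed x, y, z axes, in that order (R = Rz(yaw) Ry(pitch) Rx(roll)).
In Python, from workcell import bot gives the robot as it stands.
- The arm moves only by the tool play_rows, never from a script. Its argument "targets" is a list of rows, each an object with "grip": the closure in counts, from 0 (fully open) to 255 (shut); "linear": the shift along the world's x, y, z in cm, a list of three; "delta_rot": the turn, a rotation vector about the world's x, y, z in rad, a list of three. A call has 1 to 10 rows; each row is the pose to reach, as a shift and turn from the pose commanded when the call began; what a row does not reach only later rows make up. A row lasts 1/10 s, in which the tool goes at most 50 mm and 8.59 degrees, less where a joint would pass 70% of its speed; a pose out of reach is approached as far as the arm can. A call with a gripper value outside its range is refused whole. The fingers move at their own pace and stop on an object; "force" is the grip in N (left out, the last holds). Time passes only in rows, so rows that repeat a pose let the fingers close. It gives the time, the measured TCP pose, the force, the opening and the grip force at its end, in the units of the state.
- bot.get_obs(): the state, without advancing time (a new reading comes with each control period).
- bot.camera(name): name is "scene" or "top"; returns a dict with "color" (480x640x3 uint8, red, green, blue), "range_z" (480x640 float32, m along the optical axis (not along the pixel's ray), 0 where there is no reading), "fov_y" (degrees; the focal length in pixels is half the picture's height over the tangent of half this angle, whatever the lens; pixels are square), "cx", "cy" (the principal point, pixels), "world_to_cam" (4x4, takes a point from world to camera coordinates). Camera axes: x right, y up, looking along -z (the intrinsics and any distortion apply to the point x, -y, -z); pixel columns grow to the right and rows downward; lengths in m; the calibration is good to about 2 mm. A picture is of the moment at which its call begins.
- bot.job_done(): hands the job in; it is judged then, once.
Trained networks look in a picture, given as the dict that the camera call returned (one of the last four; its "shot" number tells which), for a name from the list of things; names that differ only in an ending like _2 or _b are one class to them, and where a whole thing is asked for, a point or a joint stands for the part that bears it (a point fixed in the world has none). Each returns a list of dicts, best first, with "conf" (0 to 1); they miss things now and then, are a little off and sometimes report something else, mostly with a low value. They report only what shows in the picture. A call takes as long as a camera call.
- bot.search_frame(picture, target): "box" ([left, top, right, bottom] in pixels, round what is visible of it).
- bot.trace(picture, target): "pixels" (480x640 bool, what is visible of it) and "box" ([left, top, right, bottom] in pixels, round what is visible of it).
- bot.pinpoint(picture, target): "pixel" ([column, row] in pixels: a listed point, or the origin of a listed thing).
The state is a dict: "time": time; "q": joint angles; "qd": joint speeds; "joint_efforts": joint torques, N m; "ee_pos": TCP position; "tcp_rot": TCP orientation; "wrist_force": force on the tool from outside, world axes, zero at the start; "torque": the same for the moment, N m; "opening": finger opening in m; "grasp_force": force on a finger pad.
Only numpy, scipy, OpenCV 4.12 (cv2) and the standard library are available. Lean on these libraries where they do the work, as an engineer would, in place of code of your own. Each camera call takes 0.05 s, during which the arm holds its last target. There are 200 camera calls.

## Working session

There is one attempt and no reset: what is moved stays moved. The work goes in short steps, Python scripts to look and compute and a tool call to move; the robot and the scene stay as the last step left them, time stands still between calls to the robot, and variables do not carry over. Pictures are saved under pics/ and viewed, at most 10 in all, crops included, and the job is handed in when it is done.

Besides the shell and the picture viewer there is one more tool, called after "Emit:" by a JSON object that holds its "fn" and its "kwargs", one argument or row to a line. play_rows: Moves the arm, as the interface text tells. Its arguments: {"type":"object","properties":{"targets":{"type":"array","items":{"type":"object","properties":{"grip":{"type":"number"},"linear":{"type":"array","items":{"type":"number"}},"delta_rot":{"type":"array","items":{"type":"number"}}}}},"force":{"type":"number"}},"required":["targets"]}

```bash
mkdir -p pics; ls; cat > h.py <<'E'
import numpy as np, cv2
from workcell import bot
def ray(p,px):
    f=240/np.tan(np.radians(p['fov_y'])/2)
    return np.array([(px[0]-p['cx'])/f,-(px[1]-p['cy'])/f,-1.0])
def unproj(p,px,z=None):
    """pixel->world, by depth or by plane height z"""
    T=np.linalg.inv(np.array(p['world_to_cam'])); d=ray(p,px)
    if z is None:
        r=p['range_z'][int(round(px[1])),int(round(px[0]))]
        return T[:3,:3]@(d*r)+T[:3,3]
    dw=T[:3,:3]@d; return T[:3,3]+dw*(z-T[2,3])/dw[2]
def cloud(p,mask):
    v,u=np.nonzero(mask&(p['range_z']>0)); r=p['range_z'][v,u].astype(float)
    f=240/np.tan(np.radians(p['fov_y'])/2)
    c=np.stack([(u-p['cx'])/f*r,-(v-p['cy'])/f*r,-r],1)
    T=np.linalg.inv(np.array(p['world_to_cam'])); return c@T[:3,:3].T+T[:3,3]
def save(p,n): cv2.imwrite(f'pics/{n}.png',p['color'][...,::-1])
E
python3 - <<'E'
from h import *
np.set_printoptions(precision=4,suppress=True)
for n in ['top','scene']:
    p=bot.camera(n); save(p,n+'0'); print(n,[k for k in p],p['fov_y'],np.linalg.inv(p['world_to_cam'])[:3,3])
    for t in ['knife_block','paring_knife','honing_steel','red_knife','case','case_lid','lid_grip','case_bay_a','honey_jar','yellow_mug','timer','fork','food_tin','green_mug']:
        a=bot.trace(p,t); b=bot.pinpoint(p,t)
        s=t
        if a:
            c=cloud(p,a[0]['pixels']); s+=f" {a[0]['conf']:.2f} {a[0]['box']} med{np.median(c,0)} lo{np.percentile(c,3,axis=0)} hi{np.percentile(c,97,axis=0)}" if len(c) else ' nodepth'
        if b: s+=f" PIN {b[0]['conf']:.2f} {b[0]['pixel']} {unproj(p,b[0]['pixel'])}"
        print(s)
E
```

```text
pics
top ['color', 'range_z', 'fov_y', 'cx', 'cy', 'world_to_cam', 'shot'] 42.974670227191424 [ 0.2967 -0.1001  1.5918]
knife_block 0.71 [117.6, 258.0, 168.5, 328.7] med[0.4348 0.2952 0.091 ] lo[0.3653 0.237  0.0421] hi[0.5147 0.3602 0.1202] PIN 0.66 [148.8, 295.3] [0.4341 0.2717 0.1174]
paring_knife 0.83 [156.8, 264.7, 187.1, 277.2] med[0.4903 0.215  0.1401] lo[0.4795 0.1759 0.1079] hi[0.503  0.2564 0.1634] PIN 0.66 [158.1, 271.1] [0.4941 0.2547 0.1114]
honing_steel 0.90 [155.5, 306.7, 185.3, 319.4] med[0.391  0.2144 0.1416] lo[0.3796 0.173  0.1127] hi[0.4035 0.2579 0.165 ] PIN 0.80 [157.4, 315.3] [0.3864 0.2471 0.121 ]
red_knife 0.59 [155.3, 288.4, 188.9, 298.3] med[0.4418 0.2169 0.1363] lo[0.4298 0.176  0.0007] hi[0.4629 0.2573 0.1629] PIN 0.66 [158.6, 299.2] [0.4268 0.2519 0.0991]
case 0.68 [256.4, 247.6, 360.4, 321.9] med[ 0.4768 -0.1084  0.0497] lo[ 0.4017 -0.2309  0.0086] hi[0.5509 0.0113 0.0574] PIN 0.81 [302.7, 283.7] [ 0.4785 -0.098   0.0486]Traceback (most recent call last):
  File "<stdin>", line 6, in <module>
ValueError: it knows: case, case_bay, food_tin, fork, green_mug, honey_jar, honing_steel, knife_block, lid_grip, paring_knife, red_knife, timer, yellow_mug
```

```bash
python3 - <<'E'
from h import *
np.set_printoptions(precision=4,suppress=True)
for n in ['top','scene']:
    p=bot.camera(n); save(p,n+'1')
    for t in ['knife_block','paring_knife','honing_steel','red_knife','case','lid_grip','honey_jar','yellow_mug','timer','fork','food_tin','green_mug']:
        a=bot.trace(p,t); b=bot.pinpoint(p,t); s=t
        if a:
            c=cloud(p,a[0]['pixels']); s+=f" {a[0]['conf']:.2f} {np.round(a[0]['box'])} med{np.median(c,0)} lo{np.percentile(c,3,axis=0)} hi{np.percentile(c,97,axis=0)}" if len(c) else ' nodepth'
        if b: s+=f" PIN {b[0]['conf']:.2f} {b[0]['pixel']} {unproj(p,b[0]['pixel'])}"
        print(s)
    if n=='top':
      for t in ['case','knife_block','lid_grip']:
        c=cloud(p,bot.trace(p,t)[0]['pixels']); c=c[c[:,2]>0.03]
        r=cv2.minAreaRect(c[:,:2].astype(np.float32)*1000); print(t,r)
print(bot.get_obs())
a=cv2.imread('pics/top1.png'); cv2.imwrite('pics/top1c.png',cv2.resize(a[220:350,100:400],None,fx=2.6,fy=2.6,interpolation=cv2.INTER_CUBIC))
E
```

```text
knife_block 0.84 [119. 260. 172. 327.] med[0.4383 0.296  0.0913] lo[0.3656 0.2374 0.0519] hi[0.5145 0.3594 0.1206] PIN 0.89 [150.5, 295.4] [0.4334 0.2663 0.1228]
paring_knife 0.83 [156. 264. 188. 279.] med[0.4905 0.2169 0.1376] lo[0.4799 0.1773 0.1084] hi[0.504  0.2565 0.1636] PIN 0.59 [157.5, 270.3] [0.496  0.2563 0.1113]
honing_steel 0.95 [154. 304. 188. 322.] med[0.3906 0.2128 0.1418] lo[0.3797 0.173  0.1089] hi[0.403  0.2573 0.1656] PIN 0.93 [153.3, 311.5] [0.3957 0.2592 0.1139]
red_knife 0.64 [154. 289. 188. 298.] med[0.4407 0.2164 0.1393] lo[0.4299 0.1762 0.1098] hi[0.4536 0.2593 0.1637] PIN 0.65 [157.0, 299.5] [0.4254 0.2541 0.1059]
case 0.92 [255. 249. 363. 321.] med[ 0.4762 -0.1086  0.0497] lo[ 0.401  -0.231   0.0089] hi[0.5501 0.0117 0.0575] PIN 0.70 [305.4, 285.8] [ 0.4727 -0.105   0.0534]
lid_grip 0.87 [266. 252. 361. 314.] med[ 0.4795 -0.1257  0.0495] lo[ 0.4187 -0.2336  0.0427] hi[ 0.5422 -0.0186  0.0559] PIN 0.78 [279.5, 285.4] [ 0.4728 -0.0393  0.0494]
honey_jar 0.94 [190. 267. 220. 297.] med[0.4756 0.1508 0.0834] lo[0.4497 0.1255 0.0128] hi[0.505  0.1815 0.0906] PIN 
[... 2971 characters left out ...]
327.3, 200.9] [ 0.6811 -0.3718  0.0247]
green_mug 0.96 [377. 168. 405. 200.] med[ 0.5366 -0.497   0.0695] lo[ 0.5003 -0.5604  0.0041] hi[ 0.5794 -0.4755  0.1   ] PIN 0.58 [389.8, 196.0] [ 0.5184 -0.488   0.0331]
{'time': 3.25, 'q': array([-67.037 ,   4.9802,  10.0798,  95.0976,  -0.0012,  89.9995]), 'qd': array([-0.0433, -0.0059,  0.1015,  0.0318, -0.0155, -0.0103]), 'joint_efforts': array([  0.0029, -52.0088,  46.4865,   0.0013,   0.0002,  -0.    ]), 'ee_pos': array([ 0.2146, -0.5064,  0.2313]), 'tcp_rot': array([179.9979,   0.0012,  22.9635]), 'wrist_force': array([-0.0098,  0.3989,  0.4003]), 'torque': array([ 0.0157, -0.0335, -0.0997]), 'grasp_force': 0.0, 'opening': 0.08538696887609154}
```

View pics/top0.png

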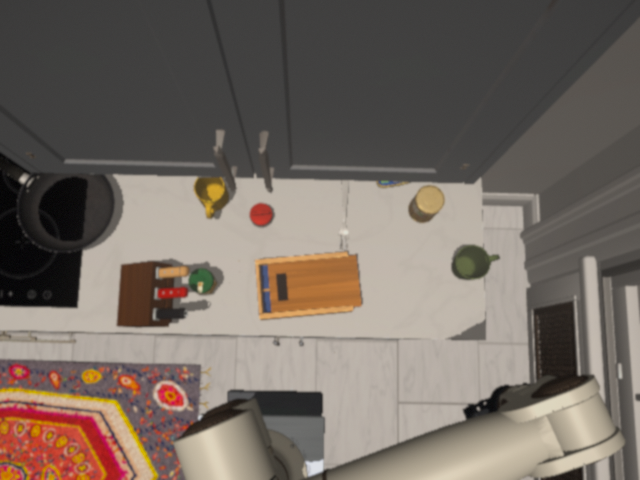

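View pics/scene1.png

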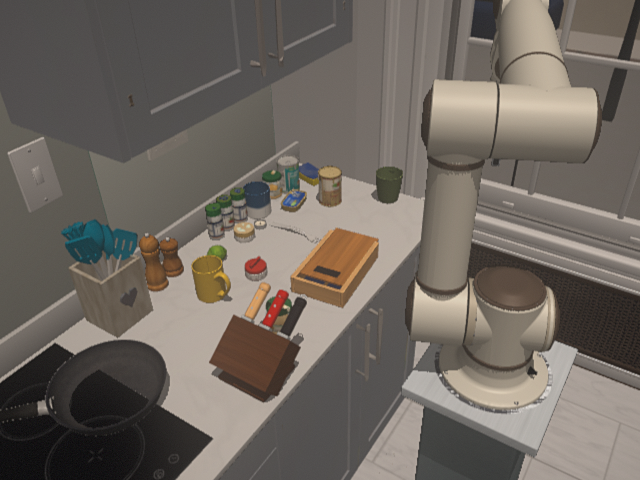

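The lid (light brown, about 256–360 × 250–320 px) is already roughly 22 mm open, so a blue strip of floor shows at its left end. The black grip strip is at about (281, 286). The slots hold wood, red and black from far to near, and the jar stands under the wooden handle.

Emit:
{"fn": "play_rows", "kwargs": {
  "targets": [
    {"grip": 255, "linear": [25.8, 46.7, -10], "delta_rot": [0, 0, 1.283]},
    {"grip": 255, "linear": [25.8, 46.7, -10], "delta_rot": [0, 0, 1.283]},
    {"grip": 255, "linear": [25.8, 46.7, -10], "delta_rot": [0, 0, 1.283]},
    {"grip": 255, "linear": [25.8, 46.7, -10], "delta_rot": [0, 0, 1.283]},
    {"grip": 255, "linear": [25.8, 46.7, -10], "delta_rot": [0, 0, 1.283]},
    {"grip": 255, "linear": [25.8, 46.7, -10], "delta_rot": [0, 0, 1.283]},
    {"grip": 255, "linear": [25.8, 46.7, -10], "delta_rot": [0, 0, 1.283]},
    {"grip": 255, "linear": [25.8, 46.7, -10], "delta_rot": [0, 0, 1.283]},
    {"grip": 255, "linear": [25.8, 46.7, -10], "delta_rot": [0, 0, 1.283]},
    {"grip": 255, "linear": [25.8, 46.7, -10], "delta_rot": [0, 0, 1.283]}
  ],
  "force": 40
}}

```text
time: 4.25
ee_pos: [0.4529, -0.0742, 0.1392]
tcp_rot: [179.9, 0.0, 96.7]
wrist_force: [1.1, -0.2, 0.8]
opening: -0.0003
grasp_force: 0.0
```

Emit:
{"fn": "play_rows", "kwargs": {
  "targets": [
    {"grip": 255, "linear": [2.0, 3.5, -4]},
    {"grip": 255, "linear": [2.0, 3.5, -7]},
    {"grip": 255, "linear": [2.0, 3.5, -8.4]},
    {"grip": 255, "linear": [2.0, 3.5, -8.4]},
    {"grip": 255, "linear": [2.0, 3.5, -8.6]},
    {"grip": 255, "linear": [2.0, 3.5, -8.8]},
    {"grip": 255, "linear": [2.0, 3.5, -8.8]}
  ]
}}

```text
validation failed for argument at $.ta...
```

Emit:
{"fn": "play_rows", "kwargs": {
  "targets": [
    {"grip": 255, "linear": [2.0, 3.5, -4], "delta_rot": [0, 0, 0]},
    {"grip": 255, "linear": [2.0, 3.5, -7], "delta_rot": [0, 0, 0]},
    {"grip": 255, "linear": [2.0, 3.5, -8.4], "delta_rot": [0, 0, 0]},
    {"grip": 255, "linear": [2.0, 3.5, -8.4], "delta_rot": [0, 0, 0]},
    {"grip": 255, "linear": [2.0, 3.5, -8.6], "delta_rot": [0, 0, 0]},
    {"grip": 255, "linear": [2.0, 3.5, -8.8], "delta_rot": [0, 0, 0]},
    {"grip": 255, "linear": [2.0, 3.5, -8.8], "delta_rot": [0, 0, 0]}
  ]
}}

```text
time: 4.95
ee_pos: [0.4728, -0.0419, 0.0524]
tcp_rot: [179.9, 0.0, 96.4]
wrist_force: [0.3, 0.1, 0.1]
opening: 0.0004
grasp_force: 0.0
```

Emit:
{"fn": "play_rows", "kwargs": {
  "targets": [
    {"grip": 255, "linear": [0, 0.2, -0.2], "delta_rot": [0, 0, 0]},
    {"grip": 255, "linear": [0, 0.2, -0.35], "delta_rot": [0, 0, 0]},
    {"grip": 255, "linear": [0, 0.2, -0.4], "delta_rot": [0, 0, 0]},
    {"grip": 255, "linear": [0, 0.2, -0.4], "delta_rot": [0, 0, 0]}
  ]
}}

```text
time: 5.35
ee_pos: [0.4726, -0.0393, 0.0487]
tcp_rot: [179.9, 0.0, 96.5]
wrist_force: [-3.8, 0.9, 12.0]
opening: -0.0
grasp_force: 6.0
```

Emit:
{"fn": "play_rows", "kwargs": {
  "targets": [
    {"grip": 255, "linear": [0.11, -1.0, 0], "delta_rot": [0, 0, 0]},
    {"grip": 255, "linear": [0.28, -2.5, 0], "delta_rot": [0, 0, 0]},
    {"grip": 255, "linear": [0.46, -4.0, 0], "delta_rot": [0, 0, 0]},
    {"grip": 255, "linear": [0.63, -5.5, 0], "delta_rot": [0, 0, 0]},
    {"grip": 255, "linear": [0.8, -7.0, 0], "delta_rot": [0, 0, 0]}
  ]
}}

```text
time: 5.85
ee_pos: [0.4805, -0.1098, 0.0487]
tcp_rot: [179.9, 0.0, 96.5]
wrist_force: [-3.3, 0.8, 11.8]
opening: 0.0001
grasp_force: 6.0
```

Emit:
{"fn": "play_rows", "kwargs": {
  "targets": [
    {"grip": 255, "linear": [0.17, -1.5, 0], "delta_rot": [0, 0, 0]},
    {"grip": 255, "linear": [0.34, -3.0, 0], "delta_rot": [0, 0, 0]},
    {"grip": 255, "linear": [0.51, -4.5, 0], "delta_rot": [0, 0, 0]},
    {"grip": 255, "linear": [0.68, -6.0, 0], "delta_rot": [0, 0, 0]},
    {"grip": 255, "linear": [0.85, -7.5, 0], "delta_rot": [0, 0, 0]}
  ]
}}

```text
time: 6.35
ee_pos: [0.4889, -0.185, 0.0487]
tcp_rot: [179.9, 0.0, 96.5]
wrist_force: [-4.0, 1.5, 11.7]
opening: -0.0002
grasp_force: 5.9
```

Emit:
{"fn": "play_rows", "kwargs": {
  "targets": [
    {"grip": 255, "linear": [0.17, -1.5, 0], "delta_rot": [0, 0, 0]},
    {"grip": 255, "linear": [0.34, -3.0, 0], "delta_rot": [0, 0, 0]},
    {"grip": 255, "linear": [0.42, -3.7, 0], "delta_rot": [0, 0, 0]},
    {"grip": 255, "linear": [0.46, -4.1, 0], "delta_rot": [0, 0, 0]},
    {"grip": 255, "linear": [0.46, -4.1, 0], "delta_rot": [0, 0, 0]}
  ]
}}

```text
time: 6.85
ee_pos: [0.4939, -0.2252, 0.0487]
tcp_rot: [179.9, -0.0, 96.5]
wrist_force: [-2.5, 3.0, 11.2]
opening: -0.0002
grasp_force: 5.5
```

Emit:
{"fn": "play_rows", "kwargs": {
  "targets": [
    {"grip": 255, "linear": [0.05, -0.4, 0], "delta_rot": [0, 0, 0]},
    {"grip": 255, "linear": [0.06, -0.5, 0], "delta_rot": [0, 0, 0]},
    {"grip": 255, "linear": [0.06, -0.5, 0], "delta_rot": [0, 0, 0]}
  ]
}}

```text
time: 7.15
ee_pos: [0.4946, -0.2295, 0.0487]
tcp_rot: [179.9, -0.1, 96.5]
wrist_force: [-0.7, 6.8, 11.1]
opening: 0.0001
grasp_force: 5.7
```

Emit:
{"fn": "play_rows", "kwargs": {
  "targets": [
    {"grip": 150, "linear": [0, 0, 5], "delta_rot": [0, 0, 0]},
    {"grip": 150, "linear": [0, 0, 10], "delta_rot": [0, 0, 0]},
    {"grip": 150, "linear": [0, 0, 15], "delta_rot": [0, 0, 0]},
    {"grip": 150, "linear": [0, 0, 20], "delta_rot": [0, 0, 0]},
    {"grip": 150, "linear": [0, 5, 21], "delta_rot": [0, 0, 0]},
    {"grip": 150, "linear": [0, 10, 21], "delta_rot": [0, 0, 0]},
    {"grip": 150, "linear": [0, 15, 21], "delta_rot": [0, 0, 0]},
    {"grip": 150, "linear": [0, 20, 21], "delta_rot": [0, 0, 0]},
    {"grip": 150, "linear": [0, 25, 21], "delta_rot": [0, 0, 0]},
    {"grip": 150, "linear": [0, 30, 21], "delta_rot": [0, 0, 0]}
  ]
}}

```text
time: 8.15
ee_pos: [0.4935, 0.0707, 0.2574]
tcp_rot: [180.0, -0.0, 96.5]
wrist_force: [1.3, -0.1, 0.1]
opening: 0.0352
grasp_force: 0.0
```

```bash
python3 - <<'E'
from h import *
np.set_printoptions(precision=4,suppress=True)
p=bot.camera('top'); save(p,'top2')
s=bot.camera('scene'); save(s,'scene2')
for q in (p,s):
  for t in ['paring_knife','honing_steel','red_knife']:
    a=bot.trace(q,t)
    if not a: print(t,'none'); continue
    c=cloud(q,a[0]['pixels']); c=c[(c[:,2]>.1)]
    m=np.median(c,0); c=c[np.abs(c[:,0]-m[0])<.02]
    w=np.cross([0,-.819,.574],[1,0,0]); w/=np.linalg.norm(w)
    mouth=np.array([m[0],.2548,.105]); d=c-mouth; u=d@[0,-.819,.574]; n=d@[0,.574,.819]
    k=np.abs(d[:,0])<.006
    print(t,len(c),'x med',m[0],'ext',np.percentile(c[:,0],[2,98]),'u',np.percentile(u,[2,98]),'n top',np.percentile(n[k],[10,50,80,95]),'slope dx/dy',np.polyfit(c[:,1],c[:,0],1)[0],'dz/dy',np.polyfit(c[k,1],c[k,2],1)[0])
a=bot.trace(p,'knife_block')[0]; c=cloud(p,a['pixels']);c=c[c[:,2]>.03]; print('block',cv2.minAreaRect(c[:,:2].astype(np.float32)*1000))
t=c[c[:,2]>.117]; print('blocktop',t[:,1].min(),t[:,1].max(),np.median(t[:,2]))
for t in ['case','lid_grip']:
    a=bot.trace(p,t)[0]; c=cloud(p,a['pixels']); c=c[c[:,2]>.03]; print(t,a['conf'],cv2.minAreaRect(c[:,:2].astype(np.float32)*1000))
# lid/case along axis
T=cloud(p,np.ones((480,640),bool)); T=T[(T[:,0]>.38)&(T[:,0]<.62)&(T[:,1]>-.48)&(T[:,1]<.06)]
c0=np.array([.4771,-.0996]); ax=np.array([-.1132,.9936]); e=T[:,:2]-c0; X=e@ax; Y=e@np.array([-ax[1],ax[0]])
for lo in range(-340,130,20):
    k=(np.abs(Y)<.05)&(np.abs(Y)>.012)&(X*1000>=lo)&(X*1000<lo+20)
    print(lo,np.round(np.median(T[k,2]),4) if k.any() else None,end='; ')
k=(np.abs(X)<.09)&(T[:,2]>.045)&(T[:,2]<.065); print('\nrims Y',np.percentile(Y[k&(Y>.05)],[2,50,98]),np.percentile(Y[k&(Y<-.05)],[2,50,98]))
k=(np.abs(Y)<.06)&(X>.07)&(T[:,2]>.045)&(T[:,2]<.065); print('+x wall X',np.percentile(X[k],[2,50,98]))
k=(np.abs(Y)<.06)&(X<-.05)&(T[:,2]>.04)&(T[:,2]<.065); print('lid X',np.percentile(X[k],[.5,1,50,99,99.5]))
a=cv2.imread('pics/scene2.png'); cv2.imwrite('pics/scene2c.png',cv2.resize(a[150:420,190:440],None,fx=2.2,fy=2.2))
E
```

```text
paring_knife none
honing_steel 433 x med 0.6932081439014762 ext [0.6741 0.7118] u [0.5185 0.5765] n top [-0.3989 -0.3798 -0.3678 -0.3597] slope dx/dy -0.0213038300856083 dz/dy 0.014281550424821743
red_knife 125 x med 0.43974353060283305 ext [0.4284 0.4538] u [0.0002 0.0408] n top [0.006  0.0086 0.0101 0.0118] slope dx/dy 0.09884816232105305 dz/dy -0.7056301375631137
paring_knife 410 x med 0.48921264447950485 ext [0.4802 0.5025] u [0.0004 0.0889] n top [0.0033 0.0087 0.0114 0.0139] slope dx/dy -0.01066030105356005 dz/dy -0.6239516532159685
honing_steel 500 x med 0.39037264837131275 ext [0.3806 0.404 ] u [0.0007 0.097 ] n top [0.0049 0.0094 0.0114 0.0137] slope dx/dy -0.0014929179990197893 dz/dy -0.6345137852284252
red_knife 474 x med 0.4398157938453802 ext [0.4303 0.455 ] u [0.0011 0.0914] n top [0.0041 0.0087 0.0107 0.0131] slope dx/dy 0.022048249446724046 dz/dy -0.618784054799796
block ((441.8362121582031, 237.91485595703125), (156.8301239013672, 256.1159973144531), 0.6599250435829163)
blocktop 0.10960739964196335 0.28083296276728004 0.11974929960874969
case 0.69 ((488.3874206542969, -201.59092712402344), (152.55482482910156, 443.0281677246094), 6.473937034606934)
lid_grip 0.65 ((500.2593994140625, -307.7496032714844), (134.57521057128906, 229.46026611328125), 6.4831719398498535)
-340 0.0047; -320 0.0498; -300 0.0495; -280 0.0497; -260 0.0494; -240 0.0495; -220 0.0499; -200 0.0494; -180 0.0494; -160 0.0495; -140 0.0503; -120 0.0498; -100 0.0109; -80 0.01; -60 0.0094; -40 0.01; -20 0.0096; 0 0.0096; 20 0.0097; 40 0.0096; 60 0.0098; 80 0.0103; 100 0.7057; 120 0.7226; 
rims Y [0.0632 0.0697 0.0762] [-0.0758 -0.0694 -0.0629]
+x wall X [0.1099 0.1142 0.1188]
lid X [-0.3224 -0.3209 -0.2087 -0.097  -0.0958]
```

View pics/scene2c.png

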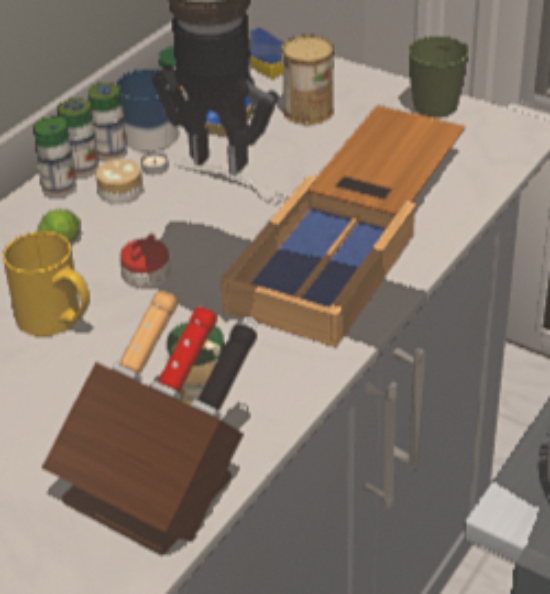

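Emit:
{"fn": "play_rows", "kwargs": {
  "targets": [
    {"grip": 150, "linear": [0, 5, 0], "delta_rot": [-0.15, -0.008, -0.025]},
    {"grip": 150, "linear": [-0.3, 10, 0], "delta_rot": [-0.3, -0.016, -0.05]},
    {"grip": 150, "linear": [-0.3, 15, 0], "delta_rot": [-0.45, -0.024, -0.075]},
    {"grip": 150, "linear": [-0.3, 17.5, -2], "delta_rot": [-0.61, -0.032, -0.1014]},
    {"grip": 150, "linear": [-0.3, 17.5, -6], "delta_rot": [-0.61, -0.032, -0.1014]},
    {"grip": 150, "linear": [-0.3, 17.5, -6], "delta_rot": [-0.61, -0.032, -0.1014]},
    {"grip": 150, "linear": [-0.3, 17.5, -6], "delta_rot": [-0.61, -0.032, -0.1014]},
    {"grip": 150, "linear": [-0.3, 17.5, -6], "delta_rot": [-0.61, -0.032, -0.1014]}
  ]
}}

```text
time: 9.5
ee_pos: [0.4915, 0.2424, 0.201]
tcp_rot: [-179.9, 34.8, 90.3]
wrist_force: [-0.0, -0.7, 0.2]
opening: 0.0349
grasp_force: 0.0
```

Emit:
{"fn": "play_rows", "kwargs": {
  "targets": [
    {"grip": 150, "linear": [0, -1.5, -2.2], "delta_rot": [0, 0, 0]},
    {"grip": 150, "linear": [0, -2.8, -4.1], "delta_rot": [0, 0, 0]},
    {"grip": 150, "linear": [0, -3.5, -5.2], "delta_rot": [0, 0, 0]},
    {"grip": 150, "linear": [0, -3.5, -5.2], "delta_rot": [0, 0, 0]},
    {"grip": 150, "linear": [0, -3.5, -5.2], "delta_rot": [0, 0, 0]}
  ]
}}

```text
time: 10.0
ee_pos: [0.4916, 0.2081, 0.1484]
tcp_rot: [-179.9, 34.8, 90.3]
wrist_force: [0.1, 0.0, 0.0]
opening: 0.0352
grasp_force: 0.0
```

Emit:
{"fn": "play_rows", "kwargs": {
  "targets": [
    {"grip": 150, "linear": [0, -0.5, -1.0], "delta_rot": [0, 0, 0]},
    {"grip": 150, "linear": [0, -0.8, -1.7], "delta_rot": [0, 0, 0]},
    {"grip": 150, "linear": [0, -0.8, -1.7], "delta_rot": [0, 0, 0]},
    {"grip": 255, "linear": [0, -0.8, -1.7], "delta_rot": [0, 0, 0]},
    {"grip": 255, "linear": [0, -0.8, -1.7], "delta_rot": [0, 0, 0]},
    {"grip": 255, "linear": [0, -0.8, -1.7], "delta_rot": [0, 0, 0]},
    {"grip": 255, "linear": [0, -0.8, -1.7], "delta_rot": [0, 0, 0]},
    {"grip": 255, "linear": [0, -0.8, -1.7], "delta_rot": [0, 0, 0]}
  ],
  "force": 50
}}

```text
time: 10.8
ee_pos: [0.4909, 0.2009, 0.1282]
tcp_rot: [-179.7, 35.0, 90.6]
wrist_force: [0.1, 0.3, -1.1]
opening: 0.023
grasp_force: 52.3
```

Emit:
{"fn": "play_rows", "kwargs": {
  "targets": [
    {"grip": 255, "linear": [0, -0.41, 0.29], "delta_rot": [0, 0, 0]},
    {"grip": 255, "linear": [0, -1.23, 0.86], "delta_rot": [0, 0, 0]},
    {"grip": 255, "linear": [0, -2.05, 1.43], "delta_rot": [0, 0, 0]},
    {"grip": 255, "linear": [0, -2.87, 2.01], "delta_rot": [0, 0, 0]},
    {"grip": 255, "linear": [0, -4.1, 2.87], "delta_rot": [0, 0, 0]},
    {"grip": 255, "linear": [0, -5.32, 3.73], "delta_rot": [0, 0, 0]},
    {"grip": 255, "linear": [0, -6.55, 4.59], "delta_rot": [0, 0, 0]},
    {"grip": 255, "linear": [0, -7.78, 5.45], "delta_rot": [0, 0, 0]},
    {"grip": 255, "linear": [0, -9.0, 6.3], "delta_rot": [0, 0, 0]},
    {"grip": 255, "linear": [0, -9.0, 6.3], "delta_rot": [0, 0, 0]}
  ]
}}

```text
time: 11.8
ee_pos: [0.4912, 0.1094, 0.1929]
tcp_rot: [-179.8, 34.9, 90.4]
wrist_force: [-0.8, 0.5, -0.6]
opening: 0.0228
grasp_force: 52.3
```

Emit:
{"fn": "play_rows", "kwargs": {
  "targets": [
    {"grip": 255, "linear": [0.2, -2, 1.0], "delta_rot": [0.13, 0.007, 0.022]},
    {"grip": 255, "linear": [0.5, -5, 1.0], "delta_rot": [0.26, 0.014, 0.044]},
    {"grip": 255, "linear": [0.9, -9, 0], "delta_rot": [0.39, 0.021, 0.066]},
    {"grip": 255, "linear": [1.3, -13, -1], "delta_rot": [0.52, 0.028, 0.088]},
    {"grip": 255, "linear": [1.7, -17, -2], "delta_rot": [0.6087, 0.0324, 0.1031]},
    {"grip": 255, "linear": [2.0, -21, -3.5], "delta_rot": [0.6087, 0.0324, 0.1031]},
    {"grip": 255, "linear": [2.3, -24, -5], "delta_rot": [0.6087, 0.0324, 0.1031]},
    {"grip": 255, "linear": [2.3, -25, -7], "delta_rot": [0.6087, 0.0324, 0.1031]},
    {"grip": 255, "linear": [2.3, -25, -8.5], "delta_rot": [0.6087, 0.0324, 0.1031]},
    {"grip": 255, "linear": [2.3, -25, -8.5], "delta_rot": [0.6087, 0.0324, 0.1031]}
  ]
}}

```text
time: 12.8
ee_pos: [0.5127, -0.1385, 0.1037]
tcp_rot: [-179.8, -0.0, 96.6]
wrist_force: [-0.4, 0.3, -0.8]
opening: 0.0231
grasp_force: 52.4
```

```bash
python3 - <<'E'
from h import *
np.set_printoptions(precision=4,suppress=True)
c0=np.array([.4771,-.0996]); ax=np.array([-.1132,.9936]); ay=np.array([-ax[1],ax[0]])
p=bot.camera('top'); s=bot.camera('scene'); save(s,'scene3')
for q in (p,s):
    T=cloud(q,np.ones((480,640),bool)); e=T[:,:2]-c0; X=e@ax; Y=e@ay
    k=(T[:,2]>.07)&(T[:,2]<.14)&(np.abs(Y+.0325)<.025)&(X>-.03)&(X<.15)
    if q is p: pass
    print(k.sum(), 'X',np.percentile(X[k],[1,99]))
    for a in range(-3,12):
        m=k&(X>a*.01)&(X<a*.01+.01)
        if m.sum()>3: print(a,m.sum(),'Y',np.percentile(Y[m],[5,50,95]),'z',np.percentile(T[m,2],[10,50,90]))
print(bot.get_obs()['ee_pos'])
a=cv2.imread('pics/scene3.png'); cv2.imwrite('pics/scene3c.png',cv2.resize(a[180:330,230:400],None,fx=3.5,fy=3.5,interpolation=cv2.INTER_CUBIC))
E
```

```text
171 X [0.0417 0.1006]
4 27 Y [-0.041  -0.033  -0.0237] z [0.1161 0.1198 0.1241]
5 35 Y [-0.0417 -0.0322 -0.0222] z [0.1151 0.1195 0.124 ]
6 33 Y [-0.04   -0.0308 -0.0228] z [0.1157 0.1203 0.1249]
7 32 Y [-0.0404 -0.032  -0.0231] z [0.1177 0.1216 0.1237]
8 25 Y [-0.0363 -0.0297 -0.0244] z [0.1181 0.1212 0.1252]
9 16 Y [-0.0304 -0.0268 -0.0228] z [0.1169 0.1214 0.1238]
295 X [-0.0297  0.1019]
-3 35 Y [-0.0456 -0.0243 -0.0151] z [0.119  0.1258 0.1309]
-2 27 Y [-0.0426 -0.0285 -0.0218] z [0.12   0.126  0.1298]
-1 20 Y [-0.0421 -0.0286 -0.0213] z [0.1206 0.1263 0.1295]
0 24 Y [-0.0426 -0.0307 -0.0208] z [0.1189 0.1264 0.1302]
1 48 Y [-0.0476 -0.0316 -0.0212] z [0.1169 0.1232 0.1304]
2 20 Y [-0.0405 -0.0311 -0.0191] z [0.1191 0.1212 0.1289]
3 14 Y [-0.04   -0.033  -0.0243] z [0.1194 0.1212 0.1238]
4 20 Y [-0.0417 -0.0332 -0.0252] z [0.121  0.1224 0.1254]
5 16 Y [-0.0423 -0.0325 -0.0246] z [0.1221 0.1238 0.1245]
6 20 Y [-0.0448 -0.0341 -0.0256] z [0.1203 0.1229 0.1261]
7 21 Y [-0.045  -0.0331 -0.0271] z [0.1192 0.1236 0.126 ]
8 15 Y [-0.0388 -0.0349 -0.0267] z [0.1207 0.1241 0.1265]
9 11 Y [-0.0375 -0.0298 -0.0249] z [0.1223 0.1248 0.1258]
10 4 Y [-0.0311 -0.0294 -0.0262] z [0.1229 0.124  0.1253]
[ 0.5139 -0.1382  0.1064]
```

View pics/scene3c.png

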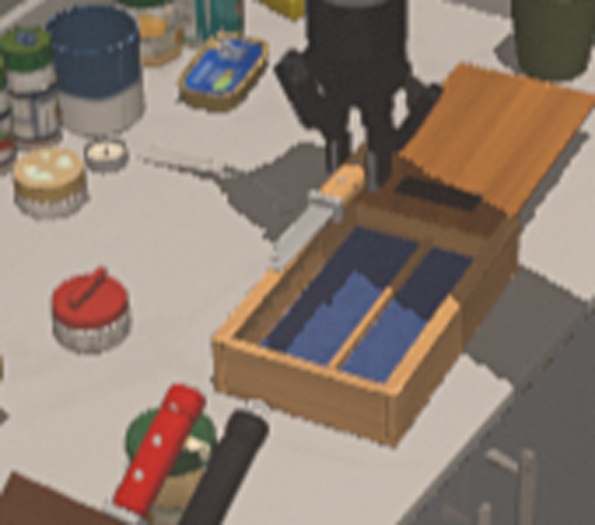

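Emit:
{"fn": "play_rows", "kwargs": {
  "targets": [
    {"grip": 255, "linear": [0, 0, -2], "delta_rot": [0, 0, 0]},
    {"grip": 255, "linear": [0, 0, -4], "delta_rot": [0, 0, 0]},
    {"grip": 255, "linear": [0, 0, -6], "delta_rot": [0, 0, 0]},
    {"grip": 255, "linear": [0, 0, -7.5], "delta_rot": [0, 0, 0]},
    {"grip": 255, "linear": [0, 0, -8.5], "delta_rot": [0, 0, 0]},
    {"grip": 255, "linear": [0, 0, -9], "delta_rot": [0, 0, 0]},
    {"grip": 255, "linear": [0, 0, -9.2], "delta_rot": [0, 0, 0]},
    {"grip": 255, "linear": [0, 0, -9.2], "delta_rot": [0, 0, 0]}
  ]
}}

```text
time: 13.7
ee_pos: [0.5142, -0.1392, 0.0146]
tcp_rot: [180.0, 0.1, 96.6]
wrist_force: [0.4, 0.3, -0.5]
opening: 0.023
grasp_force: 52.4
```

Emit:
{"fn": "play_rows", "kwargs": {
  "targets": [
    {"grip": 255, "linear": [0, 0, -0.1], "delta_rot": [0, 0, 0]},
    {"grip": 255, "linear": [0, 0, -0.2], "delta_rot": [0, 0, 0]},
    {"grip": 255, "linear": [0, 0, -0.3], "delta_rot": [0, 0, 0]},
    {"grip": 255, "linear": [0, 0, -0.3], "delta_rot": [0, 0, 0]}
  ]
}}

```text
time: 14.1
ee_pos: [0.5143, -0.1393, 0.0119]
tcp_rot: [179.9, 0.1, 96.6]
wrist_force: [-1.1, -0.3, 3.9]
opening: 0.0228
grasp_force: 54.4
```

Emit:
{"fn": "play_rows", "kwargs": {
  "targets": [
    {"grip": 255, "linear": [0, 0, -0.1], "delta_rot": [0, 0, 0]},
    {"grip": 255, "linear": [0, 0, -0.15], "delta_rot": [0, 0, 0]},
    {"grip": 255, "linear": [0, 0, -0.15], "delta_rot": [0, 0, 0]}
  ]
}}

```text
time: 14.4
ee_pos: [0.5146, -0.1394, 0.0115]
tcp_rot: [179.9, 0.1, 96.6]
wrist_force: [-7.2, 1.1, 14.1]
opening: 0.0227
grasp_force: 60.2
```

```bash
cat > blade.py <<'E'
from h import *
import sys
np.set_printoptions(precision=4,suppress=True)
c0=np.array([.4771,-.0996]); ax=np.array([-.1132,.9936]); ay=np.array([-ax[1],ax[0]])
Y0=float(sys.argv[1])
for n in ('top','scene'):
    q=bot.camera(n); save(q,f'{n}_{q["shot"]}')
    T=cloud(q,np.ones((480,640),bool)); e=T[:,:2]-c0; X=e@ax; Y=e@ay
    for a in range(-10,11):
        m=(np.abs(Y-Y0)<.006)&(X>a*.01)&(X<a*.01+.01)&(T[:,2]<.06)
        f=(np.abs(np.abs(Y)-.058)<.002)&(X>a*.01)&(X<a*.01+.01)&(T[:,2]<.06)
        if m.sum()>2: print(n,a,m.sum(),'z',np.percentile(T[m,2],[10,50,90]),'floor',np.median(T[f,2]))
E
python3 blade.py -0.0325; python3 - <<'E'
import cv2,glob
f=sorted(glob.glob('pics/scene_*.png'))[-1]
a=cv2.imread(f); cv2.imwrite('pics/scene4c.png',cv2.resize(a[200:310,280:390],None,fx=5,fy=5,interpolation=cv2.INTER_CUBIC))
E
```

```text
top 4 16 z [0.0221 0.027  0.0322] floor 0.01026275663410714
top 5 19 z [0.0223 0.0272 0.0321] floor 0.012094974450315377
top 6 17 z [0.0236 0.0274 0.0306] floor 0.009266573041993631
top 7 16 z [0.024  0.0288 0.0324] floor 0.00999474070753803
top 8 20 z [0.0248 0.0266 0.0348] floor 0.007035829427433193
top 9 13 z [0.0054 0.0155 0.0333] floor 0.0073479452023328395
top 10 18 z [0.0043 0.0125 0.0203] floor 0.010179756736802492
scene -6 5 z [0.0284 0.0322 0.0345] floor nan
scene -5 7 z [0.0292 0.0316 0.0339] floor 0.023407957004259627
scene -4 11 z [0.0228 0.0321 0.0358] floor 0.040947799490143155
scene -3 12 z [0.0119 0.0318 0.035 ] floor 0.015208072478884005
scene -2 9 z [0.0068 0.0302 0.0333] floor 0.0137442227428628
scene -1 16 z [0.0104 0.0325 0.0363] floor 0.011591396339970084
scene 0 11 z [0.007  0.032  0.0352] floor 0.009320147597548067
scene 1 25 z [0.0112 0.0297 0.0356] floor 0.012569092107458824
scene 2 14 z [0.0102 0.0246 0.0302] floor 0.012144431481138085
scene 3 20 z [0.0101 0.0266 0.0317] floor 0.011236737758794524
scene 4 20 z [0.0086 0.0271 0.0304] floor 0.010197118552437656
scene 5 18 z [0.0094 0.021  0.0309] floor 0.012546197162230266
scene 6 12 z [0.0135 0.0288 0.0335] floor 0.011059558887508647
scene 7 11 z [0.0271 0.0292 0.0323] floor nan
scene 8 8 z [0.0275 0.0303 0.031 ] floor nan
  return _methods._mean(a, axis=axis, dtype=dtype,
  ret = ret.dtype.type(ret / rcount)
```

View pics/scene4c.png

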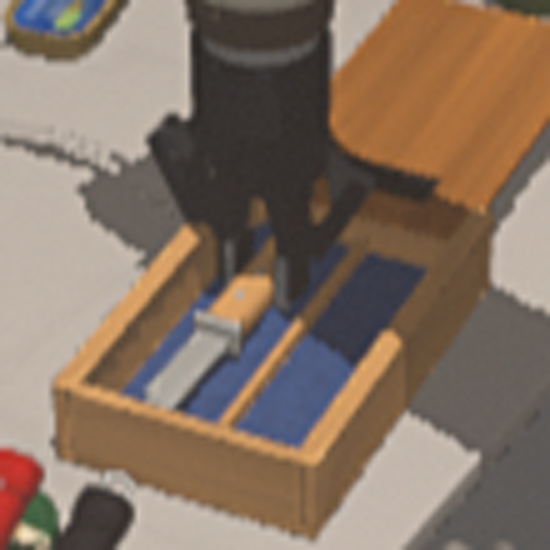

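Emit:
{"fn": "play_rows", "kwargs": {
  "targets": [
    {"grip": 255, "linear": [0, 0, 0.3], "delta_rot": [0, 0, 0]},
    {"grip": 255, "linear": [-0.3, -0.03, 0.3], "delta_rot": [0, 0, 0]},
    {"grip": 255, "linear": [-0.3, -0.03, 0.1], "delta_rot": [0, 0, 0]},
    {"grip": 255, "linear": [-0.3, -0.03, 0.0], "delta_rot": [0, 0, 0]},
    {"grip": 255, "linear": [-0.3, -0.03, 0.0], "delta_rot": [0, 0, 0]}
  ]
}}

```text
time: 15.0
ee_pos: [0.5108, -0.1395, 0.0098]
tcp_rot: [-180.0, 0.1, 96.6]
wrist_force: [-2.5, 0.6, 5.4]
opening: 0.0234
grasp_force: 55.2
```

Emit:
{"fn": "play_rows", "kwargs": {
  "targets": [
    {"grip": 255, "linear": [0, 0, -0.1], "delta_rot": [0, 0, 0]},
    {"grip": 255, "linear": [0, 0, -0.15], "delta_rot": [0, 0, 0]},
    {"grip": 255, "linear": [0, 0, -0.15], "delta_rot": [0, 0, 0]}
  ]
}}

```text
time: 15.3
ee_pos: [0.511, -0.1396, 0.0095]
tcp_rot: [180.0, 0.1, 96.6]
wrist_force: [-7.5, 1.4, 14.2]
opening: 0.023
grasp_force: 60.7
```

Emit:
{"fn": "play_rows", "kwargs": {
  "targets": [
    {"grip": 255, "linear": [0, 0, 0.3], "delta_rot": [0, 0, 0]},
    {"grip": 255, "linear": [-0.15, -0.02, 0.3], "delta_rot": [0, 0, 0]},
    {"grip": 255, "linear": [-0.15, -0.02, 0.1], "delta_rot": [0, 0, 0]},
    {"grip": 255, "linear": [-0.15, -0.02, 0.0], "delta_rot": [0, 0, 0]},
    {"grip": 255, "linear": [-0.15, -0.02, 0.0], "delta_rot": [0, 0, 0]}
  ]
}}

```text
time: 15.8
ee_pos: [0.5099, -0.1398, 0.0091]
tcp_rot: [179.9, 0.1, 96.6]
wrist_force: [-3.6, 1.5, 11.5]
opening: 0.0227
grasp_force: 58.7
```

Emit:
{"fn": "play_rows", "kwargs": {
  "targets": [
    {"grip": 255, "linear": [0, 0, 0.05], "delta_rot": [0, 0, 0]},
    {"grip": 184, "linear": [0, 0, 0.05], "delta_rot": [0, 0, 0]},
    {"grip": 182, "linear": [0, 0, 0.05], "delta_rot": [0, 0, 0]},
    {"grip": 179, "linear": [0, 0, 0.05], "delta_rot": [0, 0, 0]},
    {"grip": 176, "linear": [0, 0, 0.05], "delta_rot": [0, 0, 0]},
    {"grip": 173, "linear": [0, 0, 0.05], "delta_rot": [0, 0, 0]},
    {"grip": 173, "linear": [0, 0, 0.05], "delta_rot": [0, 0, 0]}
  ],
  "force": 20
}}

```text
time: 16.5
ee_pos: [0.5096, -0.1398, 0.0091]
tcp_rot: [180.0, 0.1, 96.6]
wrist_force: [-4.3, 0.7, 6.8]
opening: 0.0249
grasp_force: 17.2
```

Emit:
{"fn": "play_rows", "kwargs": {
  "targets": [
    {"grip": 170, "linear": [0, 0, 0.05], "delta_rot": [0, 0, 0]},
    {"grip": 168, "linear": [0, 0, 0.1], "delta_rot": [0, 0, 0]},
    {"grip": 166, "linear": [0, 0, 0.1], "delta_rot": [0, 0, 0]},
    {"grip": 166, "linear": [0, 0, 0.1], "delta_rot": [0, 0, 0]}
  ]
}}

```text
time: 16.9
ee_pos: [0.5102, -0.1397, 0.0099]
tcp_rot: [179.9, 0.1, 96.6]
wrist_force: [3.4, 0.3, 2.3]
opening: 0.0267
grasp_force: 16.7
```

Emit:
{"fn": "play_rows", "kwargs": {
  "targets": [
    {"grip": 166, "linear": [0.05, 0, 0.3], "delta_rot": [0, 0, 0]},
    {"grip": 166, "linear": [0.1, 0, 0.6], "delta_rot": [0, 0, 0]},
    {"grip": 166, "linear": [0.1, 0, 0.9], "delta_rot": [0, 0, 0]},
    {"grip": 160, "linear": [0.1, 0, 1.2], "delta_rot": [0, 0, 0]},
    {"grip": 160, "linear": [0.1, 0, 1.2], "delta_rot": [0, 0, 0]}
  ]
}}

```text
time: 17.4
ee_pos: [0.5104, -0.1398, 0.022]
tcp_rot: [180.0, 0.1, 96.6]
wrist_force: [0.2, 0.1, 0.4]
opening: 0.0318
grasp_force: 0.0
```

```bash
python3 blade.py -0.028 2>/dev/null | cut -c1-60
```

```text
top 4 13 z [0.0186 0.0216 0.0251] floor 0.009705468926802019
top 5 18 z [0.0161 0.0203 0.0253] floor 0.012364103531586679
top 6 16 z [0.0164 0.0197 0.0246] floor 0.009122293676356419
top 7 16 z [0.0142 0.0208 0.0239] floor 0.012980921259715172
top 8 17 z [0.0123 0.0166 0.0212] floor 0.007627825353524908
top 9 15 z [0.0023 0.0062 0.0159] floor 0.009431939073502038
top 10 22 z [0.0078 0.0125 0.0212] floor 0.01293762862118030
scene -6 6 z [0.0281 0.029  0.0295] floor nan
scene -5 11 z [0.0259 0.0294 0.0317] floor 0.029301707789156
scene -4 10 z [0.0265 0.0278 0.031 ] floor 0.044463063714733
scene -3 11 z [0.0235 0.029  0.0306] floor 0.010733353165395
scene -2 9 z [0.0284 0.03   0.0329] floor 0.0103884146874281
scene -1 10 z [0.0272 0.028  0.0292] floor 0.008608891293314
scene 0 10 z [0.0235 0.0278 0.0311] floor 0.0086019720655702
scene 1 19 z [0.0165 0.0227 0.0313] floor 0.0081851564579842
scene 2 12 z [0.0114 0.0202 0.0233] floor 0.0097002292795798
scene 3 12 z [0.018  0.0208 0.0237] floor 0.0120806744605468
scene 4 12 z [0.019  0.0223 0.0251] floor 0.0110026741451778
scene 5 13 z [0.0186 0.0205 0.022 ] floor 0.0110974897685800
scene 6 10 z [0.0193 0.0208 0.024 ] floor 0.0300892994323025
scene 7 9 z [0.0193 0.0233 0.024 ] floor 0.05100627064148977
```

Emit:
{"fn": "play_rows", "kwargs": {
  "targets": [
    {"grip": 160, "linear": [0, 0, 4], "delta_rot": [0, 0, 0]},
    {"grip": 160, "linear": [0, 0, 9], "delta_rot": [0, 0, 0]},
    {"grip": 150, "linear": [0, 0, 14], "delta_rot": [0, 0, 0]},
    {"grip": 150, "linear": [-1, 3, 18], "delta_rot": [0, 0, 0]},
    {"grip": 150, "linear": [-2.5, 7, 21], "delta_rot": [0, 0, 0]},
    {"grip": 150, "linear": [-4, 11.5, 22], "delta_rot": [-0.1, -0.005, -0.017]},
    {"grip": 150, "linear": [-5.4, 16, 22], "delta_rot": [-0.2, -0.01, -0.033]},
    {"grip": 150, "linear": [-6.8, 20.5, 22], "delta_rot": [-0.3, -0.016, -0.05]},
    {"grip": 150, "linear": [-8.2, 25, 22], "delta_rot": [-0.4, -0.021, -0.067]},
    {"grip": 150, "linear": [-9.6, 29.5, 22], "delta_rot": [-0.5, -0.026, -0.083]}
  ]
}}

```text
time: 18.5
ee_pos: [0.4136, 0.1568, 0.2429]
tcp_rot: [-179.7, 28.9, 91.7]
wrist_force: [1.8, 0.4, 0.6]
opening: 0.0353
grasp_force: 0.0
```

Emit:
{"fn": "play_rows", "kwargs": {
  "targets": [
    {"grip": 150, "linear": [-1.2, 4.6, 0], "delta_rot": [-0.11, -0.006, -0.018]},
    {"grip": 150, "linear": [-2.3, 9.2, -1], "delta_rot": [-0.11, -0.006, -0.018]},
    {"grip": 150, "linear": [-2.3, 9.2, -3], "delta_rot": [-0.11, -0.006, -0.018]},
    {"grip": 150, "linear": [-2.3, 9.2, -4], "delta_rot": [-0.11, -0.006, -0.018]},
    {"grip": 150, "linear": [-2.3, 9.2, -4], "delta_rot": [-0.11, -0.006, -0.018]},
    {"grip": 150, "linear": [-2.3, 9.2, -4], "delta_rot": [-0.11, -0.006, -0.018]}
  ]
}}

```text
time: 19.1
ee_pos: [0.3916, 0.2462, 0.2026]
tcp_rot: [-179.6, 35.0, 90.6]
wrist_force: [0.1, 0.1, 0.6]
opening: 0.0354
grasp_force: 0.0
```

Emit:
{"fn": "play_rows", "kwargs": {
  "targets": [
    {"grip": 150, "linear": [0, -2.0, -3.0], "delta_rot": [0, 0, 0]},
    {"grip": 150, "linear": [0, -3.4, -5.2], "delta_rot": [0, 0, 0]},
    {"grip": 150, "linear": [0, -4.1, -6.2], "delta_rot": [0, 0, 0]},
    {"grip": 150, "linear": [0, -4.3, -6.5], "delta_rot": [0, 0, 0]},
    {"grip": 150, "linear": [0, -4.3, -6.5], "delta_rot": [0, 0, 0]},
    {"grip": 150, "linear": [0, -4.3, -6.5], "delta_rot": [0, 0, 0]}
  ]
}}

```text
time: 19.7
ee_pos: [0.3919, 0.2044, 0.1379]
tcp_rot: [-179.7, 35.0, 90.6]
wrist_force: [0.3, 0.0, -0.1]
opening: 0.0349
grasp_force: 0.0
```

Emit:
{"fn": "play_rows", "kwargs": {
  "targets": [
    {"grip": 150, "linear": [0, -0.2, -0.3], "delta_rot": [0, 0, 0]},
    {"grip": 150, "linear": [0, -0.2, -0.3], "delta_rot": [0, 0, 0]},
    {"grip": 255, "linear": [0, -0.2, -0.3], "delta_rot": [0, 0, 0]},
    {"grip": 255, "linear": [0, -0.2, -0.3], "delta_rot": [0, 0, 0]},
    {"grip": 255, "linear": [0, -0.2, -0.3], "delta_rot": [0, 0, 0]},
    {"grip": 255, "linear": [0, -0.2, -0.3], "delta_rot": [0, 0, 0]},
    {"grip": 255, "linear": [0, -0.2, -0.3], "delta_rot": [0, 0, 0]}
  ],
  "force": 60
}}

```text
time: 20.4
ee_pos: [0.3917, 0.2025, 0.1339]
tcp_rot: [-179.7, 35.0, 90.7]
wrist_force: [3.0, 2.6, 3.2]
opening: 0.0226
grasp_force: 59.8
```

Emit:
{"fn": "play_rows", "kwargs": {
  "targets": [
    {"grip": 255, "linear": [0, -0.41, 0.29], "delta_rot": [0, 0, 0]},
    {"grip": 255, "linear": [0, -1.23, 0.86], "delta_rot": [0, 0, 0]},
    {"grip": 255, "linear": [0, -2.05, 1.43], "delta_rot": [0, 0, 0]},
    {"grip": 255, "linear": [0, -2.87, 2.01], "delta_rot": [0, 0, 0]},
    {"grip": 255, "linear": [0, -4.1, 2.87], "delta_rot": [0, 0, 0]},
    {"grip": 255, "linear": [0, -5.32, 3.73], "delta_rot": [0, 0, 0]},
    {"grip": 255, "linear": [0, -6.55, 4.59], "delta_rot": [0, 0, 0]},
    {"grip": 255, "linear": [0, -7.78, 5.45], "delta_rot": [0, 0, 0]},
    {"grip": 255, "linear": [0, -9.0, 6.3], "delta_rot": [0, 0, 0]},
    {"grip": 255, "linear": [0, -9.0, 6.3], "delta_rot": [0, 0, 0]}
  ]
}}

```text
time: 21.4
ee_pos: [0.3916, 0.111, 0.1982]
tcp_rot: [-179.7, 35.0, 90.6]
wrist_force: [0.7, -0.1, -0.7]
opening: 0.0228
grasp_force: 59.2
```

Emit:
{"fn": "play_rows", "kwargs": {
  "targets": [
    {"grip": 255, "linear": [0.0, -2, 1.0], "delta_rot": [0.13, 0.007, 0.022]},
    {"grip": 255, "linear": [0.5, -5, 1.0], "delta_rot": [0.26, 0.014, 0.044]},
    {"grip": 255, "linear": [1.5, -9, 0], "delta_rot": [0.39, 0.021, 0.066]},
    {"grip": 255, "linear": [2.5, -13, -1], "delta_rot": [0.52, 0.028, 0.088]},
    {"grip": 255, "linear": [3.5, -17, -2], "delta_rot": [0.6087, 0.0324, 0.1015]},
    {"grip": 255, "linear": [4.7, -21, -3.5], "delta_rot": [0.6087, 0.0324, 0.1015]},
    {"grip": 255, "linear": [5.9, -24.5, -5], "delta_rot": [0.6087, 0.0324, 0.1015]},
    {"grip": 255, "linear": [5.95, -25.7, -7], "delta_rot": [0.6087, 0.0324, 0.1015]},
    {"grip": 255, "linear": [5.95, -25.7, -9], "delta_rot": [0.6087, 0.0324, 0.1015]},
    {"grip": 255, "linear": [5.95, -25.7, -9], "delta_rot": [0.6087, 0.0324, 0.1015]}
  ]
}}

```text
time: 22.4
ee_pos: [0.4494, -0.1448, 0.1037]
tcp_rot: [-179.7, 0.0, 96.5]
wrist_force: [-0.1, 0.5, -0.6]
opening: 0.0223
grasp_force: 59.1
```

```bash
python3 - <<'E'
from h import *
np.set_printoptions(precision=4,suppress=True)
c0=np.array([.4771,-.0996]); ax=np.array([-.1132,.9936]); ay=np.array([-ax[1],ax[0]])
for n in ('top','scene'):
    q=bot.camera(n); save(q,n+'6')
    T=cloud(q,np.ones((480,640),bool)); e=T[:,:2]-c0; X=e@ax; Y=e@ay
    k=(T[:,2]>.08)&(T[:,2]<.16)&(np.abs(Y-.031)<.022)&(X>-.03)&(X<.16)
    print(k.sum(), 'X',np.percentile(X[k],[1,99]))
    for a in range(-2,12,2):
        m=k&(X>a*.01)&(X<a*.01+.02)
        if m.sum()>3: print(a,m.sum(),'Y',np.percentile(Y[m],[5,50,95]),'z',np.percentile(T[m,2],[10,50,90]))
print(bot.get_obs()['ee_pos'],bot.get_obs()['tcp_rot'])
E
```

```text
209 X [0.04   0.1058]
4 61 Y [0.0247 0.0317 0.0414] z [0.1108 0.1137 0.1171]
6 65 Y [0.0236 0.0324 0.0405] z [0.1119 0.1147 0.1188]
8 64 Y [0.0235 0.0318 0.0405] z [0.112  0.1159 0.1196]
10 16 Y [0.0266 0.0316 0.0367] z [0.1114 0.1147 0.1187]
354 X [-0.0296  0.1067]
-2 51 Y [0.0219 0.0352 0.0419] z [0.1148 0.1212 0.1239]
0 67 Y [0.0184 0.0333 0.0429] z [0.1115 0.1201 0.1237]
2 46 Y [0.0203 0.0318 0.0402] z [0.1128 0.1163 0.1206]
4 35 Y [0.0218 0.0292 0.0376] z [0.1135 0.1174 0.1191]
6 35 Y [0.0211 0.0296 0.0373] z [0.114  0.1172 0.1198]
8 38 Y [0.0207 0.0312 0.0377] z [0.1162 0.1183 0.121 ]
10 18 Y [0.0237 0.0299 0.0364] z [0.114  0.1179 0.1209]
[ 0.4508 -0.1445  0.1068] [-179.9469    0.1253   96.6153]
```

Emit:
{"fn": "play_rows", "kwargs": {
  "targets": [
    {"grip": 255, "linear": [0, -0.15, -2], "delta_rot": [0, 0, 0]},
    {"grip": 255, "linear": [0, -0.15, -4], "delta_rot": [0, 0, 0]},
    {"grip": 255, "linear": [0, -0.15, -6], "delta_rot": [0, 0, 0]},
    {"grip": 255, "linear": [0, -0.15, -7.5], "delta_rot": [0, 0, 0]},
    {"grip": 255, "linear": [0, -0.15, -8.4], "delta_rot": [0, 0, 0]},
    {"grip": 255, "linear": [0, -0.15, -9], "delta_rot": [0, 0, 0]},
    {"grip": 255, "linear": [0, -0.15, -9.1], "delta_rot": [0, 0, 0]},
    {"grip": 255, "linear": [0, -0.15, -9.2], "delta_rot": [0, 0, 0]},
    {"grip": 255, "linear": [0, -0.15, -9.2], "delta_rot": [0, 0, 0]}
  ]
}}

```text
time: 23.4
ee_pos: [0.4513, -0.1463, 0.0153]
tcp_rot: [180.0, 0.2, 96.6]
wrist_force: [0.2, -0.2, -0.7]
opening: 0.0222
grasp_force: 59.2
```

Emit:
{"fn": "play_rows", "kwargs": {
  "targets": [
    {"grip": 255, "linear": [0, 0, -0.1], "delta_rot": [0, 0, 0]},
    {"grip": 255, "linear": [0, 0, -0.15], "delta_rot": [0, 0, 0]},
    {"grip": 255, "linear": [0, 0, -0.2], "delta_rot": [0, 0, 0]},
    {"grip": 255, "linear": [0, 0, -0.2], "delta_rot": [0, 0, 0]}
  ]
}}

```text
time: 23.8
ee_pos: [0.4512, -0.1463, 0.0134]
tcp_rot: [180.0, 0.2, 96.6]
wrist_force: [-1.2, 2.1, 5.3]
opening: 0.0224
grasp_force: 60.0
```

```bash
python3 blade.py 0.031 2>/dev/null | cut -c1-40
```

```text
top 3 6 z [0.0221 0.0233 0.0259] floor 0
top 4 19 z [0.0177 0.0232 0.0276] floor 
top 5 17 z [0.0208 0.0243 0.0274] floor 
top 6 15 z [0.0166 0.0242 0.0276] floor 
top 7 20 z [0.0186 0.022  0.0283] floor 
top 8 19 z [0.0185 0.0235 0.0283] floor 
top 9 17 z [0.019  0.0231 0.0276] floor 
top 10 18 z [0.0053 0.0162 0.0263] floor
scene -6 6 z [0.0269 0.029  0.0312] floo
scene -5 9 z [0.0233 0.0286 0.0318] floo
scene -4 10 z [0.0207 0.0301 0.0321] flo
scene -3 12 z [0.027  0.0302 0.0314] flo
scene -2 12 z [0.0255 0.0293 0.0312] flo
scene -1 10 z [0.0267 0.0291 0.0311] flo
scene 0 12 z [0.0256 0.0294 0.0307] floo
scene 1 18 z [0.0096 0.0261 0.033 ] floo
scene 2 15 z [0.0093 0.0231 0.0287] floo
scene 3 18 z [0.0121 0.0237 0.0275] floo
scene 4 15 z [0.01   0.0231 0.0271] floo
scene 5 17 z [0.0094 0.0223 0.0256] floo
scene 6 14 z [0.0129 0.0239 0.0293] floo
scene 7 10 z [0.0229 0.0247 0.0267] floo
```

Emit:
{"fn": "play_rows", "kwargs": {
  "targets": [
    {"grip": 255, "linear": [0, 0, -0.05], "delta_rot": [0, 0, 0]},
    {"grip": 184, "linear": [0, 0, -0.05], "delta_rot": [0, 0, 0]},
    {"grip": 182, "linear": [0, 0, -0.05], "delta_rot": [0, 0, 0]},
    {"grip": 179, "linear": [0, 0, -0.05], "delta_rot": [0, 0, 0]},
    {"grip": 176, "linear": [0, 0, -0.05], "delta_rot": [0, 0, 0]},
    {"grip": 173, "linear": [0, 0, -0.05], "delta_rot": [0, 0, 0]},
    {"grip": 170, "linear": [0, 0, 0], "delta_rot": [0, 0, 0]},
    {"grip": 168, "linear": [0, 0, 0], "delta_rot": [0, 0, 0]},
    {"grip": 168, "linear": [0, 0, 0], "delta_rot": [0, 0, 0]}
  ],
  "force": 20
}}

```text
time: 24.8
ee_pos: [0.4517, -0.1463, 0.0131]
tcp_rot: [179.9, 0.2, 96.6]
wrist_force: [6.1, 1.4, 2.8]
opening: 0.0296
grasp_force: 2.5
```

Emit:
{"fn": "play_rows", "kwargs": {
  "targets": [
    {"grip": 168, "linear": [0, 0, 0.3], "delta_rot": [0, 0, 0]},
    {"grip": 168, "linear": [0, 0, 0.6], "delta_rot": [0, 0, 0]},
    {"grip": 164, "linear": [0, 0, 1.0], "delta_rot": [0, 0, 0]},
    {"grip": 160, "linear": [0, 0, 1.4], "delta_rot": [0, 0, 0]},
    {"grip": 160, "linear": [0, 0, 1.4], "delta_rot": [0, 0, 0]}
  ]
}}

```text
time: 25.3
ee_pos: [0.4511, -0.1463, 0.0273]
tcp_rot: [180.0, 0.2, 96.6]
wrist_force: [-0.1, 0.2, -0.0]
opening: 0.0317
grasp_force: 0.0
```

```bash
python3 blade.py 0.031 2>/dev/null | cut -c1-40
```

```text
top 3 5 z [0.0205 0.0225 0.0262] floor 0
top 4 17 z [0.0158 0.0194 0.0238] floor 
top 5 16 z [0.0175 0.0212 0.0253] floor 
top 6 19 z [0.0138 0.0194 0.0252] floor 
top 7 19 z [0.0163 0.0194 0.0235] floor 
top 8 17 z [0.0181 0.0214 0.025 ] floor 
top 9 20 z [0.0164 0.0213 0.0242] floor 
top 10 16 z [0.0038 0.0158 0.024 ] floor
scene -6 9 z [0.0269 0.0301 0.0334] floo
scene -5 11 z [0.0244 0.0285 0.03  ] flo
scene -4 10 z [0.0277 0.0292 0.031 ] flo
scene -3 11 z [0.0262 0.0293 0.03  ] flo
scene -2 8 z [0.0247 0.0289 0.0319] floo
scene -1 9 z [0.0236 0.0278 0.0301] floo
scene 0 13 z [0.0258 0.0284 0.0333] floo
scene 1 18 z [0.0197 0.0252 0.0314] floo
scene 2 15 z [0.013  0.0212 0.0282] floo
scene 3 14 z [0.0094 0.0202 0.0224] floo
scene 4 13 z [0.0121 0.0204 0.0248] floo
scene 5 12 z [0.0094 0.0195 0.0241] floo
scene 6 15 z [0.019  0.022  0.0246] floo
scene 7 7 z [0.0198 0.0205 0.0237] floor
```

Emit:
{"fn": "play_rows", "kwargs": {
  "targets": [
    {"grip": 160, "linear": [0, 0, 4], "delta_rot": [0, 0, 0]},
    {"grip": 160, "linear": [0, 0, 8], "delta_rot": [0, 0, 0]},
    {"grip": 255, "linear": [0, 0, 10], "delta_rot": [0, 0, 0]},
    {"grip": 255, "linear": [2, -3.8, 10], "delta_rot": [0, 0, 0]},
    {"grip": 255, "linear": [4, -7.55, 10], "delta_rot": [0, 0, 0]},
    {"grip": 255, "linear": [4, -7.55, 10], "delta_rot": [0, 0, 0]},
    {"grip": 255, "linear": [4, -7.55, 6], "delta_rot": [0, 0, 0]},
    {"grip": 255, "linear": [4, -7.55, 3.5], "delta_rot": [0, 0, 0]},
    {"grip": 255, "linear": [4, -7.55, 2.6], "delta_rot": [0, 0, 0]},
    {"grip": 255, "linear": [4, -7.55, 2.6], "delta_rot": [0, 0, 0]}
  ],
  "force": 40
}}

```text
time: 26.4
ee_pos: [0.49, -0.2211, 0.0516]
tcp_rot: [-179.9, 0.1, 96.6]
wrist_force: [-0.1, -0.0, -0.1]
opening: -0.0001
grasp_force: 0.0
```

```bash
python3 - <<'E'
from h import *
q=bot.camera('scene'); save(q,'scene7'); o=bot.get_obs(); print(o['ee_pos'],o['opening'],o['time'])
a=cv2.imread('pics/scene7.png'); cv2.imwrite('pics/scene7c.png',cv2.resize(a[210:410,200:390],None,fx=2.9,fy=2.9,interpolation=cv2.INTER_CUBIC))
E
```

```text
[ 0.49084192 -0.22147332  0.053142  ] 3.736510328129526e-05 26.45
```

View pics/scene7c.png

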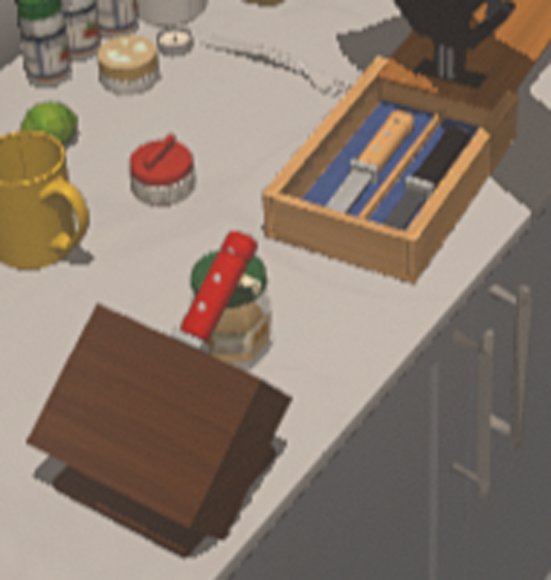

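Both tools lie flat, one on each side of the divider: the wooden handle at about (390, 140) and the black one at about (445, 155). The red knife is still in its slot and the gripper tip is over the strip. Now I'll close the lid.

Emit:
{"fn": "play_rows", "kwargs": {
  "targets": [
    {"grip": 255, "linear": [0, 0, -0.3], "delta_rot": [0, 0, 0]},
    {"grip": 255, "linear": [0, 0, -0.45], "delta_rot": [0, 0, 0]},
    {"grip": 255, "linear": [0, 0, -0.5], "delta_rot": [0, 0, 0]},
    {"grip": 255, "linear": [0, 0, -0.5], "delta_rot": [0, 0, 0]}
  ]
}}

```text
time: 26.85
ee_pos: [0.4915, -0.2219, 0.0488]
tcp_rot: [179.9, 0.2, 96.6]
wrist_force: [-0.7, 0.4, 5.1]
opening: -0.0001
grasp_force: 2.6
```

Emit:
{"fn": "play_rows", "kwargs": {
  "targets": [
    {"grip": 255, "linear": [0, 0, -0.05], "delta_rot": [0, 0, 0]},
    {"grip": 255, "linear": [-0.11, 1.0, -0.05], "delta_rot": [0, 0, 0]},
    {"grip": 255, "linear": [-0.28, 2.5, -0.05], "delta_rot": [0, 0, 0]},
    {"grip": 255, "linear": [-0.46, 4.0, -0.05], "delta_rot": [0, 0, 0]},
    {"grip": 255, "linear": [-0.63, 5.5, -0.05], "delta_rot": [0, 0, 0]},
    {"grip": 255, "linear": [-0.8, 7.0, -0.05], "delta_rot": [0, 0, 0]}
  ]
}}

```text
time: 27.45
ee_pos: [0.4837, -0.1518, 0.0488]
tcp_rot: [179.9, 0.3, 96.6]
wrist_force: [-0.4, -2.2, 9.2]
opening: -0.0002
grasp_force: 4.1
```

Emit:
{"fn": "play_rows", "kwargs": {
  "targets": [
    {"grip": 255, "linear": [-0.17, 1.5, 0], "delta_rot": [0, 0, 0]},
    {"grip": 255, "linear": [-0.34, 3.0, 0], "delta_rot": [0, 0, 0]},
    {"grip": 255, "linear": [-0.51, 4.5, 0], "delta_rot": [0, 0, 0]},
    {"grip": 255, "linear": [-0.68, 6.0, 0], "delta_rot": [0, 0, 0]},
    {"grip": 255, "linear": [-0.85, 7.5, 0], "delta_rot": [0, 0, 0]},
    {"grip": 255, "linear": [-1.02, 9.0, 0], "delta_rot": [0, 0, 0]}
  ]
}}

```text
time: 28.05
ee_pos: [0.4736, -0.0615, 0.0487]
tcp_rot: [179.9, 0.2, 96.6]
wrist_force: [1.0, -1.6, 8.6]
opening: -0.0003
grasp_force: 4.1
```

Emit:
{"fn": "play_rows", "kwargs": {
  "targets": [
    {"grip": 255, "linear": [-0.17, 1.5, 0], "delta_rot": [0, 0, 0]},
    {"grip": 255, "linear": [-0.34, 3.0, 0], "delta_rot": [0, 0, 0]},
    {"grip": 255, "linear": [-0.43, 3.8, 0], "delta_rot": [0, 0, 0]},
    {"grip": 255, "linear": [-0.49, 4.3, 0], "delta_rot": [0, 0, 0]},
    {"grip": 255, "linear": [-0.53, 4.7, 0], "delta_rot": [0, 0, 0]},
    {"grip": 255, "linear": [-0.57, 5.0, 0], "delta_rot": [0, 0, 0]},
    {"grip": 255, "linear": [-0.57, 5.0, 0], "delta_rot": [0, 0, 0]}
  ]
}}

```text
time: 28.75
ee_pos: [0.4682, -0.0121, 0.0487]
tcp_rot: [179.8, 0.3, 96.6]
wrist_force: [0.2, -2.9, 7.7]
opening: 0.0001
grasp_force: 4.0
```

Emit:
{"fn": "play_rows", "kwargs": {
  "targets": [
    {"grip": 255, "linear": [-0.03, 0.3, -0.02], "delta_rot": [0, 0, 0]},
    {"grip": 255, "linear": [-0.06, 0.6, -0.04], "delta_rot": [0, 0, 0]},
    {"grip": 255, "linear": [-0.06, 0.6, -0.04], "delta_rot": [0, 0, 0]}
  ]
}}

```text
time: 29.05
ee_pos: [0.4679, -0.0066, 0.0487]
tcp_rot: [179.8, 0.3, 96.6]
wrist_force: [0.2, -5.7, 10.5]
opening: 0.0002
grasp_force: 5.2
```

Emit:
{"fn": "play_rows", "kwargs": {
  "targets": [
    {"grip": 255, "linear": [0, 0, 4], "delta_rot": [0, 0, 0]},
    {"grip": 255, "linear": [0, 0, 8], "delta_rot": [0, 0, 0]},
    {"grip": 255, "linear": [0, 0, 12], "delta_rot": [0, 0, 0]},
    {"grip": 255, "linear": [0, -4, 16], "delta_rot": [0, 0, 0]},
    {"grip": 255, "linear": [-4, -8, 17], "delta_rot": [0, 0, 0]},
    {"grip": 255, "linear": [-7, -12, 17], "delta_rot": [0, 0, 0]},
    {"grip": 255, "linear": [-10, -16, 17], "delta_rot": [0, 0, 0]},
    {"grip": 255, "linear": [-12, -20, 17], "delta_rot": [0, 0, 0]},
    {"grip": 255, "linear": [-14, -24, 17], "delta_rot": [0, 0, 0]},
    {"grip": 255, "linear": [-15, -28, 17], "delta_rot": [0, 0, 0]}
  ]
}}

```text
time: 30.05
ee_pos: [0.3146, -0.2874, 0.2176]
tcp_rot: [180.0, 0.2, 96.5]
wrist_force: [1.3, -0.8, 0.5]
opening: 0.0001
grasp_force: 0.0
```

```bash
python3 - <<'E'
from h import *
np.set_printoptions(precision=4,suppress=True)
q=bot.camera('top'); save(q,'top8')
a=cv2.imread('pics/top8.png'); cv2.imwrite('pics/top8c.png',cv2.resize(a[170:340,110:510],None,fx=2,fy=2,interpolation=cv2.INTER_CUBIC))
c0=np.array([.4771,-.0996]); ax=np.array([-.1132,.9936]); ay=np.array([-ax[1],ax[0]])
T=cloud(q,np.ones((480,640),bool)); e=T[:,:2]-c0; X=e@ax; Y=e@ay
k=(np.abs(Y)<.06)&(X>-.35)&(X<.15)&(T[:,2]>.035)&(T[:,2]<.07); print(np.percentile(X[k],[0,.3,99.7,100]))
for b in range(85,122,4):
    m=k&(X*1000>b)&(X*1000<b+4); print(b,m.sum(),np.median(T[m,2]))
l=bot.pinpoint(q,'lid_grip')
if l:
    w=unproj(q,l[0]['pixel'],.049); print(l[0]['conf'],w,(w[:2]-c0)@ax)
for t in ['honey_jar','red_knife','timer','fork','yellow_mug','green_mug','food_tin']:
    r=bot.trace(q,t)
    if r: print(t,np.median(cloud(q,r[0]['pixels']),0))
E
```

```text
[-0.1194 -0.1182  0.1182  0.1192]
85 76 0.048729003944736116
89 75 0.04953981681426467
93 76 0.049541057002675526
97 71 0.04915566044750719
101 74 0.050087535993830645
105 75 0.049309194975793336
109 81 0.05152448948295363
113 75 0.05305262460513749
117 32 0.05231731243621396
121 0 nan
0.55 [ 0.4752 -0.0212  0.049 ] 0.07815467286623688
honey_jar [0.4748 0.1508 0.0834]
red_knife [0.4401 0.2171 0.1386]
timer [0.6588 0.0154 0.0371]
fork [ 0.6917 -0.2032  0.0069]
green_mug [ 0.5462 -0.5349  0.0497]
food_tin [ 0.6993 -0.2033  0.0069]
  return _methods._mean(a, axis=axis, dtype=dtype,
  ret = ret.dtype.type(ret / rcount)
```

View pics/top8c.png

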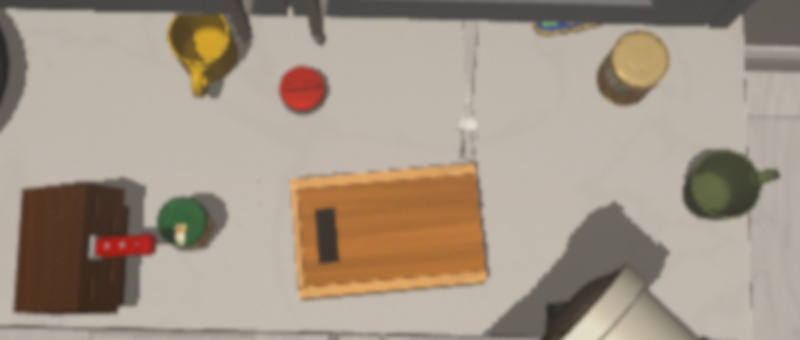

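The lid is fully shut, from wall to wall at about (295–485, 165–298), with no overhang. The red knife and the other things are where they were.

```bash
python3 -c "
from workcell import bot
print(bot.job_done())"
```

```text
the job is handed in; nothing more can be done
None
```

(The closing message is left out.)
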